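# Load the dish-return carriage

### The arm

A 6-joint arm with a two-finger parallel gripper is mounted at the origin on the work surface. World frame = base frame: x ahead of the robot, y to its left, z up, the work surface at z = 0. Lengths are in mm, angles in rad, forces in N, time in s.
With the tool pointing down it reaches from about 400 to 925 mm from the base axis. Payload 12.5 kg.
Tool frame: the origin (TCP) lies at the centre of the arm's flange, where the gripper is bolted on; the fingertips stand 190 mm ahead of it and the grasp point (between the pads) lies 171 mm ahead of it; z points along the fingers, y is the line along which they close (so a half turn about z gives the same grasp; the last joint's range is limited). The gripper opens to 95 mm and grips with 3 to 60 N. Pads are 20 mm wide; open, the fingers measure 119 mm over their backs; the gripper's body (75 mm by 180 mm) begins 59 mm behind the grasp point.
Start: joints at [-1.277, 0.491, 1.559, -0, 1.092, -0.106], TCP at [243.29, -575.704, 404.761] pointing down, gripper open.
Joint ranges: [-3.1, 3.1], [-0.84, 2.19], [0.05, 2.79], [-1.13, 4.28], [0.06, 2.93], [-2.69, 2.69]. Speed limits (rad/s): [2.22, 2.22, 2.79, 3.14, 3.14, 3.14].

### API

Orientations are given as [roll, pitch, yaw] about the fixed x, y, z axes, in that order (R = Rz(yaw) Ry(pitch) Rx(roll)).
In Python, from cell import env, read_camera, search_frame, cut_out gives the robot as it stands. The module is installed in compiled form; this text tells all that it offers.
- The arm moves only by the tool move_arm, never from a script. Its argument "commands" is a list of rows, each a list of 3 entries, a list of its own where there are three numbers: the shift along the world's x, y, z normalised to -1 to 1, where 1 is 0.03 m, then the turn about the world's z normalised to -1 to 1, where 1 is 0.08 rad, then the opening, from -1 (shut) to 1 (fully open), so that 0 is half open. A call has 1 to 20 rows; each row shifts and turns the commanded pose from where the row before left it; what a row does not reach is not made up. A row lasts 1/12 s, in which the tool goes at most 41.7 mm and 7.16 degrees, less where a joint would pass 70% of its speed; a pose out of reach is approached as far as the arm can. A call with a number of a shift or a turn outside -1 to 1 is refused whole. A call with a gripper value outside its range is refused whole. The fingers move at their own pace and stop on an object; the grip force is fixed at half the most. Time passes only in rows, so rows that do not move let the fingers close. It gives the time, the measured TCP pose, the force, the opening and the grip force at its end, in the units of the state.
- env.state(): the state, without advancing time (a new reading comes with each control period).
- read_camera(name): name is "scene" or "top" or "wrist"; returns a dict with "image" (400x640x3 uint8, red, green, blue), "fx", "fy", "cx", "cy" (pixels), "rvec" (rotation vector, rad) and "tvec" (3), from world to camera coordinates, as OpenCV has them. Camera axes: x right, y down, z forward; pixel columns grow to the right and rows downward; lengths in mm; the calibration is good to about 2 mm. A picture is of the moment at which its call begins. There is no depth.
- env.job_done(): hands the job in; it is judged then, once.
Trained networks look in a picture, given as the dict that the camera call returned (one of the last four; its "shot" number tells which), for a name from the list of things; names that differ only in an ending like _2 or _b are one class to them, and where a whole thing is asked for, a point or a joint stands for the part that bears it (a point fixed in the world has none). Each returns a list of dicts, best first, with "confidence" (0 to 1); they miss things now and then, are a little off and sometimes report something else, mostly with a low value. They report only what shows in the picture. A call takes as long as a camera call. They do not tell look-alikes from the thing itself.
- search_frame(thing, picture): "at" ([column, row] in pixels, amid what is visible of it).
- cut_out(thing, picture): "region" (400x640 bool, what is visible of it) and "at" ([column, row] in pixels, amid what is visible of it).
The state is a dict: "t": time; "joints": joint angles; "qvel": joint speeds; "tau": joint torques, N m; "eef_pos": TCP position; "tcp_rot": TCP orientation; "ft_force": force on the tool from outside, world axes, zero at the start; "moment": the same for the moment, N m; "opening": opening from 0.0 (shut) to 1.0 (fully open); "grip_force": force on a finger pad.
Only numpy, scipy, OpenCV 4.12 (cv2) and the standard library are available. Lean on these libraries where they do the work, as an engineer would, in place of code of your own. Each camera call takes 0.05 s, during which the arm holds its last target. There are 200 camera calls.

### The job

Return the used cups: first pull the tray carriage by its post fully out of the dish-return bay to its stop, and while it is out stand all the cups upright on its tray; then push the loaded carriage fully home. Some cups are covered: take a cup's lid off before you lift the cup, and put every lid into the white basket. Leave the jug, the sauce bottle and the chopstick holder where they are.

Things in the scene. Friction and masses are not known exactly. Their poses are not given: they have to be found in the camera images.
- cup_a: White straight-sided round ceramic cup, 60 mm outer diameter, 60 mm tall, wall 4 mm, hollow with a solid 10 mm bottom, about 0.2 kg. Origin: centre of its underside, z up along the cup. It may or may not start with a lid on (lid_a).
- cup_b: White straight-sided round ceramic cup, 60 mm outer diameter, 60 mm tall, wall 4 mm, hollow with a solid 10 mm bottom, about 0.2 kg. Origin: centre of its underside, z up along the cup. It may or may not start with a lid on (lid_b).
- cup_c: White straight-sided round ceramic cup, 60 mm outer diameter, 60 mm tall, wall 4 mm, hollow with a solid 10 mm bottom, about 0.2 kg. Origin: centre of its underside, z up along the cup. It may or may not start with a lid on (lid_c).
- cup_d: White straight-sided round ceramic cup, 60 mm outer diameter, 60 mm tall, wall 4 mm, hollow with a solid 10 mm bottom, about 0.2 kg. Origin: centre of its underside, z up along the cup. This one never has a lid.
- lid_a: Black round lid with a knob, about 80 g, starting on cup_a; None if absent. Origin: centre of the underside of its plug, z up out of the knob. Plug 44 mm diameter, z 0 to 5 mm (loose in the cup's 52 mm mouth); plate 66 mm diameter, z 5 to 11 mm (on the cup's rim, so its origin starts 55 mm above the cup's); knob stem 24 mm diameter, z 11 to 31 mm; knob head 29 mm diameter, z 31 to 38 mm.
- lid_b: Black round lid with a knob, about 80 g, starting on cup_b; None if absent. Origin: centre of the underside of its plug, z up out of the knob. Plug 44 mm diameter, z 0 to 5 mm (loose in the cup's 52 mm mouth); plate 66 mm diameter, z 5 to 11 mm (on the cup's rim, so its origin starts 55 mm above the cup's); knob stem 24 mm diameter, z 11 to 31 mm; knob head 29 mm diameter, z 31 to 38 mm.
- lid_c: Black round lid with a knob, about 80 g, starting on cup_c; None if absent. Origin: centre of the underside of its plug, z up out of the knob. Plug 44 mm diameter, z 0 to 5 mm (loose in the cup's 52 mm mouth); plate 66 mm diameter, z 5 to 11 mm (on the cup's rim, so its origin starts 55 mm above the cup's); knob stem 24 mm diameter, z 11 to 31 mm; knob head 29 mm diameter, z 31 to 38 mm.
- basket: White open plastic basket standing loose on the table for lids, outside 260 (x) x 160 (y) x 55 mm (z), walls and floor 5 mm, 0.5 kg. Origin: centre of its underside; x is its long side, z up.
- carriage (a joint): Position of the steel tray carriage on its rails, m: 0 = fully home inside the hood, 0.24 = fully out at the end stop. It slides along post_top's own x axis, outward is -x (towards the robot). It stays where left; friction about 3 N. Its tray is 190 (x) by 170 mm (y) inside, rim 10 mm above the floor; it takes four cups, e.g. at 48 mm either way in x and 42 mm either way in y from its middle.
- post_top (a point): Top centre of the carriage's upright handle post, 97 mm above the table; z up, x pointing into the hood along the slide. The post is fixed to the carriage and always outside the hood: steel stem 22 mm diameter, 18 to 85 mm above the table, then a black head 30 mm diameter, 12 mm tall. The middle of the tray floor is 165 mm from this point at +x and 77 mm below it (20 mm above the table).
- bay: The fixed dish-return bay: a low hood with a clear top, 270 mm deep (x), 250 wide (y), 125 high, 115 clear inside, open at the front, and two rails on the table reaching 240 mm out in front. Origin: on the table under the middle of the hood's front edge; x points into the hood, z up. At carriage 0 the tray's middle is 120 mm inside the hood front, at 0.24 it is 120 mm outside.
- jug: Bystander: steel thermal jug, 104 mm diameter, 162 mm tall, with a handle at its own +y reaching 92 mm from its axis. Origin at the centre of its underside. Leave it alone.
- sauce: Bystander: amber sauce bottle, 52 mm diameter, 130 mm tall. Origin at the centre of its underside. Leave it alone.
- holder: Bystander: wooden chopstick holder, 70 mm diameter, 100 mm tall with chopsticks up to 176 mm. Origin at the centre of its underside. Leave it alone.
Not all that is in view belongs to the job. What is shaped like the lid_b but pink is not meant. What is shaped like the lid_c but red is not meant.

How it is judged:
By the outcome, as a careful person would: the job done as asked, in the order asked, and still so for the second after the job is handed in, with the robot touching nothing.
Of lid_a, lid_b, lid_c only 1 to 3 are there at a start; the rules pass over those that are not, and their reading is None.
At some moment in a run one of basket, cup_d may be knocked a few centimetres aside while the robot is not near it.
Once in a run the grip may slacken for a moment while it holds something.
It also fails if it takes over 210 s, if anything falls off the work surface, if the arm or the gripper's body presses on something with over 40 N, if the wrist force passes 120 N, or if a joint passes its speed limit or range.

## Working session

There is one attempt and no reset: what is moved stays moved. The work goes in short steps, Python scripts to look and compute and a tool call to move; the robot and the scene stay as the last step left them, time stands still between calls to the robot, and variables do not carry over. Pictures are saved under pics/ and viewed, at most 14 in all, crops included, and the job is handed in when it is done.

Besides the shell and the picture viewer there is one more tool, called after "Request:" as a command line: name --argument value ..., lists and objects as JSON in quotes. move_arm: Moves the arm, as the interface text tells. Its arguments: {"type":"object","properties":{"commands":{"type":"array","items":{"type":"array"}}},"required":["commands"]}

```bash
mkdir -p pics; cat > h.py <<'E'
import numpy as np, cv2
from cell import env, read_camera, search_frame, cut_out
def ray(p,uv):
    R=cv2.Rodrigues(np.array(p["rvec"],float))[0]; t=np.array(p["tvec"],float).ravel()
    d=R.T@np.array([(uv[0]-p["cx"])/p["fx"],(uv[1]-p["cy"])/p["fy"],1.]); return -R.T@t,d
def at_z(p,uv,z):
    o,d=ray(p,uv); return (o+d*(z-o[2])/d[2]).round(1)
def proj(p,X):
    K=np.array([[p["fx"],0,p["cx"]],[0,p["fy"],p["cy"]],[0,0,1.]])
    return cv2.projectPoints(np.array(X,float).reshape(-1,3),np.array(p["rvec"],float),np.array(p["tvec"],float),K,None)[0].reshape(-1,2)
def save(p,n): cv2.imwrite(f"pics/{n}.png",p["image"][:,:,::-1])
E
python3 - <<'E'
from h import *
for n in ("scene","top"):
    p=read_camera(n); save(p,n+"0"); print(n,ray(p,(320,200))[0].round())
    for th,z in (("cup_a",60),("lid_a",90),("basket",30),("post_top",97),("bay",125),("jug",162),("sauce",130),("holder",100)):
        for r in search_frame(th,p): print(th,np.round(r["at"]),round(r["confidence"],2),at_z(p,r["at"],z))
s=env.state();print(s["tcp_rot"],s["opening"],s["t"])
E
```

```text
scene [1129. -808.  709.]
cup_a [298. 268.] 0.7 [ 606.  -278.1   60. ]
cup_a [268. 245.] 0.64 [ 496.  -268.8   60. ]
cup_a [227. 266.] 0.64 [ 485.6 -381.8   60. ]
cup_a [267. 285.] 0.62 [ 595.4 -363.3   60. ]
lid_a [303. 249.] 0.93 [ 593.  -248.2   90. ]
lid_a [228. 248.] 0.91 [ 466.1 -362.4   90. ]
lid_a [272. 230.] 0.86 [ 489.8 -248.6   90. ]
lid_a [208. 308.] 0.8 [ 585.2 -502.3   90. ]
lid_a [291. 225.] 0.53 [ 506.3 -200.7   90. ]
basket [400. 171.] 0.87 [486.5 325.5  30. ]
basket [453. 253.] 0.69 [820.9  49.6  30. ]
post_top [371. 222.] 0.66 [644.9 -61.7  97. ]
bay [455. 255.] 0.79 [870.3 -73.  125. ]
bay [272. 230.] 0.69 [ 525.9 -279.2  125. ]
bay [302. 248.] 0.24 [ 617.6 -278.2  125. ]
sauce [460. 189.] 0.84 [752.5 184.7 130. ]
sauce [370. 221.] 0.42 [ 667.1 -101.7  130. ]
holder [209. 210.] 0.93 [ 321.4 -306.3  100. ]
top [ 400.  -47. 1138.]
cup_a [422. 171.] 0.68 [ 569.8 -343.2   60. ]
cup_a [409. 223.] 0.44 [ 428.7 -300.8   60. ]
lid_a [338. 231.] 0.87 [ 413.6 -106.1   90. ]
lid_a [382. 171.] 0.76 [ 568.4 -228.8   90. ]
lid_a [458. 191.] 0.76 [ 510.1 -426.7   90. ]
lid_a [424. 221.] 0.69 [ 433.3 -331.1   90. ]
lid_a [381. 213.] 0.6 [ 456.8 -221.3   90. ]
basket [178. 212.] 0.83 [478.8 333.   30. ]
post_top [287. 145.] 0.69 [644.6  22.6  97. ]
bay [289.  88.] 0.94 [791.   10.8 125. ]
bay [399. 113.] 0.19 [ 713.6 -274.7  125. ]
jug [399. 112.] 0.94 [ 704.5 -265.3  162. ]
sauce [408. 222.] 0.52 [ 430.2 -280.   130. ]
holder [406. 281.] 0.83 [ 281.3 -273.8  100. ]
[ 3.14146141e+00 -7.85587400e-06  3.99752004e-01] 1.0008515798010502 0.9
```

```bash
ls pics
```

```text
scene0.png
top0.png
```

View pics/top0.png

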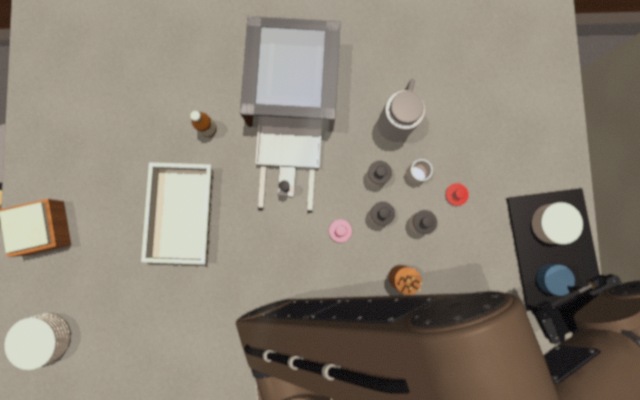

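View pics/scene0.png

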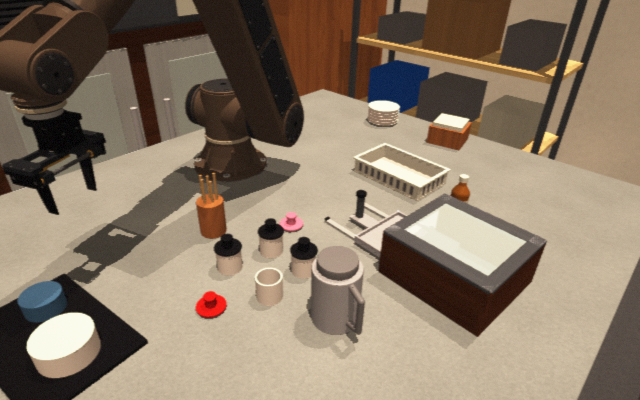

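The top picture shows black-knobbed lids on cups at (381,172), (382,214) and (424,222), and a bare cup (cup_d) at (420,171). The pink lid at (340,231) and the red lid at (457,194) lie on the table, so they're look-alikes: wrong colour and not on a cup. The post is at about (285,186), the basket at (178,213) and the bay at (290,70). I'll enlarge to confirm.

```bash
python3 - <<'E'
from h import *
t=read_camera("top"); s=read_camera("scene")
a=cv2.resize(t["image"][110:250,240:480],None,fx=3.3,fy=3.3,interpolation=cv2.INTER_CUBIC)
cv2.imwrite("pics/crop1.png",a[:,:,::-1])
b=cv2.resize(s["image"][180:300,200:400],None,fx=4,fy=4,interpolation=cv2.INTER_CUBIC)
cv2.imwrite("pics/crop2.png",b[:,:,::-1])
E
```

```text
(no output)
```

View pics/crop1.png

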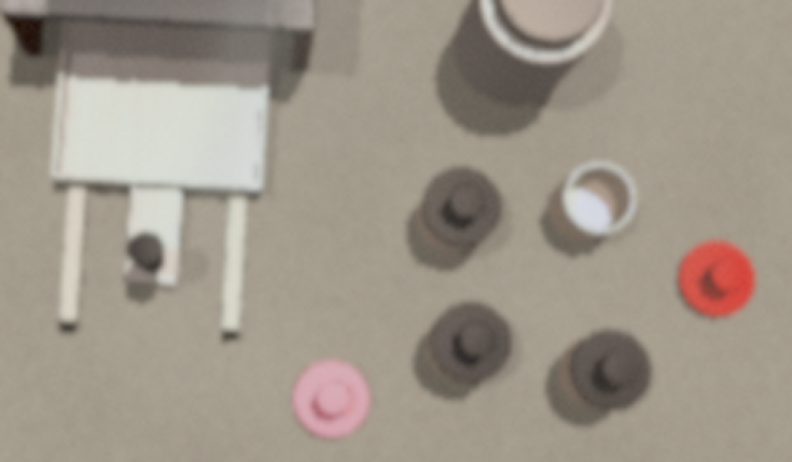

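View pics/crop2.png

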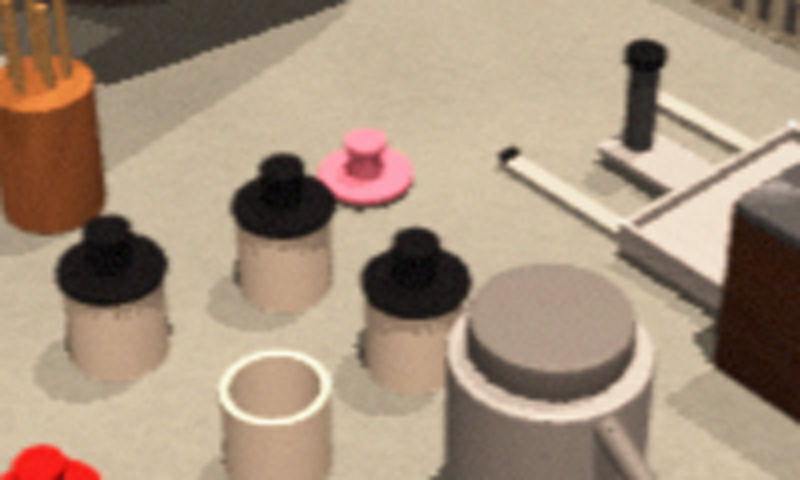

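The enlarged crops show three black lids on white cups, one open cup, a black-headed post, and the pink and red lids lying loose on the table. Next I'll triangulate.

```bash
cat >> h.py <<'E'
def tri(t,ut,s,us):
    (o1,d1),(o2,d2)=ray(t,ut),ray(s,us)
    A=np.array([d1,-d2]).T; k=np.linalg.lstsq(A,o2-o1,rcond=None)[0]
    a,b=o1+k[0]*d1,o2+k[1]*d2
    return ((a+b)/2).round(1),np.linalg.norm(a-b).round(1)
E
python3 - <<'E'
from h import *
t=read_camera("top"); s=read_camera("scene")
T=lambda u,v:(240+u/3.3-.35,110+v/3.3-.35); S=lambda u,v:(200+u/4-.4,180+v/4-.4)
for n,a,b,z in (("lid1",(466,203),(417,241),92),("lid2",(474,340),(283,166),92),("lid3",(615,370),(108,231),92),("post",(148,247),(645,50),97),("cupd",(600,198),(275,387),60)):
    print(n,tri(t,T(*a),s,S(*b)),at_z(t,T(*a),z),at_z(s,S(*b),z))
for n,a,z in (("railL",(68,325),10),("railR",(231,335),10),("railLup",(76,190),10),("railRup",(237,195),10),("tray front L",(52,180),30),("tray front R",(262,188),30)): print(n,at_z(t,T(*a),z))
for uv in ((150,164),(211,165),(208,264),(143,263)): print("basket",at_z(t,uv,55))
for uv in ((248,18),(340,22),(335,120),(243,116)): print("hood",at_z(t,uv,125))
w=read_camera("wrist");save(w,"w0");print(env.state()["eef_pos"],ray(w,(320,200)),w["fx"])
E
```

```text
lid1 (array([ 569.2, -224.1,   90.4]), np.float64(3.3)) [ 567.8 -224.9   92. ] [ 571.9 -224.5   92. ]
lid2 (array([ 457.9, -226. ,   90.6]), np.float64(1.3)) [ 457.4 -226.2   92. ] [ 460.  -226.9   92. ]
lid3 (array([ 430.4, -338.2,   87.4]), np.float64(0.1)) [ 430.3 -337.    92. ] [ 435.7 -341.7   92. ]
post (array([539.9,  31.8,  96.9]), np.float64(2.3)) [539.  31.  97.] [540.7  32.6  97. ]
cupd (array([ 574.9, -341.3,   58. ]), np.float64(2.3)) [ 573.8 -341.7   60. ] [ 577.5 -342.    60. ]
railL [485.1 107.7  10. ]
railR [472.4 -32.   10. ]
railLup [602.3  98.9  10. ]
railRup [593.8 -40.6  10. ]
tray front L [607.9 116.7  30. ]
tray front R [595.8 -62.2  30. ]
basket [612.3 402.6  55. ]
basket [604.6 235.   55. ]
basket [335.8 243.8  55. ]
basket [343.7 417.9  55. ]
hood [986.9 116.8 125. ]
hood [ 968.6 -128.8  125. ]
hood [ 700.6 -106.2  125. ]
hood [718.3 133.1 125. ]
[ 243.29499777 -575.70247907  404.75575905] (array([ 304.8099433 , -550.77286645,  384.28681939]), array([-0.22912939, -0.1031354 , -0.96803137])) 319.18624222635134
```

Request:
move_arm --commands '[[[0.45, 0.92, 0], -0.3, 1], [[0.45, 0.92, 0], -0.3, 1], [[0.45, 0.92, 0], -0.3, 1], [[0.45, 0.92, 0], -0.3, 1], [[0.45, 0.92, 0], -0.3, 1], [[0.45, 0.92, 0], -0.3, 1], [[0.45, 0.92, 0], -0.3, 1], [[0.45, 0.92, 0], -0.3, 1], [[0.45, 0.92, 0], -0.3, 1], [[0.45, 0.92, 0], -0.3, 1], [[0.45, 0.92, 0], -0.3, 1], [[0.45, 0.92, 0], -0.3, 1], [[0.45, 0.92, 0], -0.3, 1], [[0.45, 0.92, 0], -0.3, 1], [[0.45, 0.92, 0], -0.3, 1], [[0.45, 0.92, 0], -0.3, 1], [[0.45, 0.92, 0], -0.3, 1], [[0.45, 0.92, 0], -0.3, 1], [[0.45, 0.92, 0], -0.3, 1], [[0.45, 0.92, 0], -0.3, 1]]'

```text
t: 2.82
eef_pos: [513.7, -22.1, 404.9]
tcp_rot: [3.141, -0.0, -0.081]
ft_force: [0.4, -0.1, -0.4]
opening: 1.002
grip_force: 0.0
```

Request:
move_arm --commands '[[[0.3, 0.6, 0], 0, 1], [[0.3, 0.6, 0], 0, 1], [[0.3, 0.6, -0.2], 0, 1], [[0, 0, -0.6], 0, 1], [[0, 0, -0.6], 0, 1], [[0, 0, -0.6], 0, 1], [[0, 0, -0.6], 0, 1], [[0, 0, -0.6], 0, 1], [[0, 0, -0.6], 0, 1]]'

```text
t: 3.57
eef_pos: [540.3, 30.3, 290.0]
tcp_rot: [3.142, -0.0, -0.08]
ft_force: [1.2, 0.4, -0.4]
opening: 0.998
grip_force: 0.0
```

```bash
python3 - <<'E'
from h import *
w=read_camera("wrist");save(w,"w1");st=env.state();print(st["eef_pos"],proj(w,[[540,32,97]]))
o,d=ray(w,(320,200));print(o,d)
E
```

```text
[539.72302522  30.30691678 287.04188619] [[313.79830338 238.06382666]]
[606.84448714  23.98664844 269.5811081 ] [-0.25017131  0.01485085 -0.96820229]
```

View pics/w1.png

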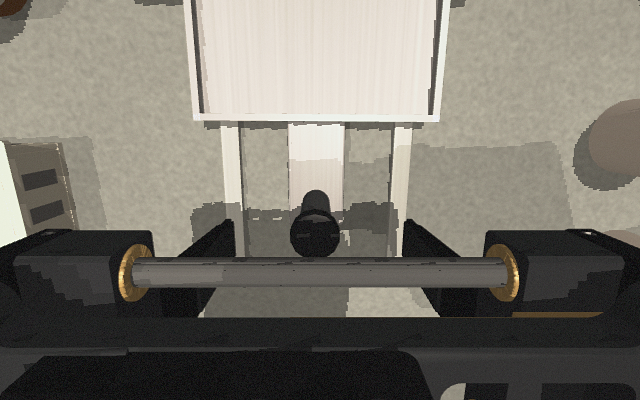

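The wrist picture shows the post head at (315,236), between the open fingers and within 2 px of the prediction. I'll lower and grip.

Request:
move_arm --commands '[[[0, 0.05, -0.7], 0, 1], [[0, 0, -0.7], 0, 1], [[0, 0, 0], 0, 1], [[0, 0, 0], 0, -1], [[0, 0, 0], 0, -1], [[0, 0, 0], 0, -1], [[0, 0, 0], 0, -1], [[0, 0, 0], 0, -1], [[0, 0, 0], 0, -1], [[0, 0, 0], 0, -1], [[0, 0, 0], 0, -1], [[0, 0, 0], 0, -1]]'

```text
t: 4.62
eef_pos: [540.3, 31.8, 248.8]
tcp_rot: [3.141, -0.0, -0.08]
ft_force: [-0.1, 0.0, 0.0]
opening: 0.424
grip_force: 0.0
```

Request:
move_arm --commands '[[[0, 0, 0], 0, -1], [[0, 0, 0], 0, -1], [[0, 0, 0], 0, -1], [[0, 0, 0], 0, -1], [[-0.2, 0.015, 0], 0, -1], [[-0.4, 0.03, 0], 0, -1], [[-0.4, 0.03, 0], 0, -1], [[-0.4, 0.03, 0], 0, -1], [[-0.4, 0.03, 0], 0, -1], [[-0.4, 0.03, 0], 0, -1], [[-0.4, 0.03, 0], 0, -1], [[-0.4, 0.03, 0], 0, -1], [[-0.4, 0.03, 0], 0, -1], [[-0.2, 0.015, 0], 0, -1]]'

```text
t: 5.78
eef_pos: [432.1, 41.4, 248.8]
tcp_rot: [-3.14, -0.003, -0.081]
ft_force: [26.2, 28.8, -18.3]
opening: 0.307
grip_force: 30.0
```

Request:
move_arm --commands '[[[0, 0.07, 0.03], 0, -1], [[0, 0.07, 0.03], 0, -1], [[-0.05, 0, 0], 0, -1], [[-0.05, 0, 0], 0, -1]]'

```text
t: 6.12
eef_pos: [431.1, 42.6, 249.6]
tcp_rot: [3.14, -0.004, -0.08]
ft_force: [18.3, -25.1, -30.9]
opening: 0.305
grip_force: 30.0
```

```bash
python3 - <<'E'
from h import *
t=read_camera("top"); save(t,"top1"); print(env.state()["ft_force"],env.state()["eef_pos"])
a=cv2.resize(t["image"][0:280,130:350],None,fx=2.1,fy=2.1,interpolation=cv2.INTER_CUBIC);cv2.imwrite("pics/crop3.png",a[:,:,::-1])
E
```

```text
[ 14.10034051 -25.46121842 -29.80001044] [430.95728843  42.59434308 249.69550101]
```

View pics/crop3.png

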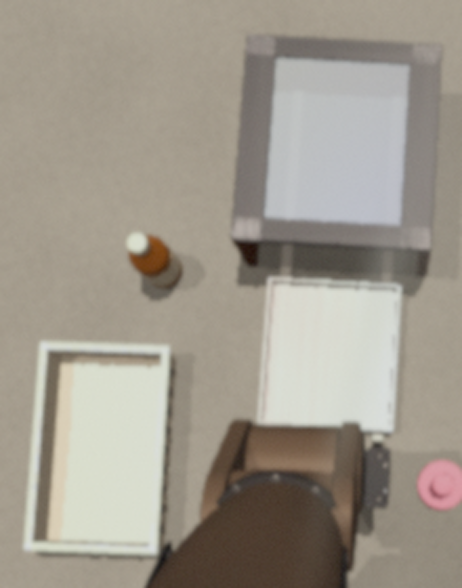

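Request:
move_arm --commands '[[[0, -0.02, -0.04], 0, -1], [[0, 0, 0], 0, -1], [[-0.05, 0, 0], 0, -1], [[-0.05, 0, 0], 0, -1], [[0, 0, 0], 0, -1]]'

```text
t: 6.58
eef_pos: [429.5, 42.4, 249.7]
tcp_rot: [3.141, -0.011, -0.08]
ft_force: [20.3, -14.4, -17.3]
opening: 0.312
grip_force: 30.0
```

```bash
python3 - <<'E'
from h import *
t=read_camera("top"); print(env.state()["ft_force"])
P=[at_z(t,uv,30) for uv in ((257.6,133.3),(321.9,136.7),(318,204.8),(252.4,202.4))]; print(*P,np.mean(P,0))
E
```

```text
[ 21.14002527 -14.32304491 -17.01823395]
[696.6 109.2  30. ] [681.4 -72.9  30. ] [488.2 -56.   30. ] [500.3 126.6  30. ] [591.625  26.725  30.   ]
```

Request:
move_arm --commands '[[[0, -0.02, -0.02], 0, -1], [[-0.1, 0, 0], 0, -1], [[-0.1, 0, 0], 0, -1], [[0, 0, 0], 0, -1]]'

```text
t: 6.97
eef_pos: [424.7, 42.5, 249.9]
tcp_rot: [-3.141, -0.017, -0.081]
ft_force: [27.8, 0.9, -8.4]
opening: 0.306
grip_force: 30.0
```

```bash
python3 - <<'E'
from h import *
t=read_camera("top"); save(t,"top2")
i=cv2.cvtColor(t["image"],cv2.COLOR_RGB2GRAY); j=cv2.cvtColor(cv2.imread("pics/top1.png"),cv2.COLOR_BGR2GRAY)
print(cv2.phaseCorrelate(j[125:200,262:312].astype(float),i[125:200,262:312].astype(float)))
for c in (275,290,305): print(i[120:142,c],j[120:142,c])
E
```

```text
((0.050522478665318005, 0.6204716917529893), 0.9411564529331045)
[ 76  74  73  76  76  74  75  78  84  90  98 113 146 174 171 165 190 208
 214 215 215 215] [ 76  76  76  73  75  75  75  76  83  90  99 114 147 174 171 167 190 208
 215 215 215 215]
[ 75  76  75  75  76  76  76  79  81  86  94  96 110 145 172 167 165 192
 211 216 217 218] [ 76  75  76  76  75  76  77  77  79  88  95  96 106 145 171 168 163 192
 211 216 216 216]
[ 86  90  89  91  91  90  91  91  93  95 104 107 114 137 170 185 176 175
 196 210 214 214] [ 89  90  90  91  90  93  90  94  94  95 102 106 114 137 169 184 177 176
 197 211 215 214]
```

At the stop: the tray edge did not move while the pads slipped. I'll release and go to lid 2.

Request:
move_arm --commands '[[[0.1, 0, 0], 0, 1], [[0, 0, 0], 0, 1], [[0, 0, 0], 0, 1], [[0, 0, 0], 0, 1], [[0, 0, 0], 0, 1], [[0, 0, 0.2], 0, 1], [[0, 0, 0.8], 0, 1], [[0, 0, 0.9], 0, 1], [[0, 0, 0.8], 0, 1], [[0.1, -0.9, 0], 0.1, 1], [[0.1, -0.9, 0], 0.1, 1], [[0.1, -0.9, 0], 0.1, 1], [[0.1, -0.9, 0], 0.1, 1], [[0.1, -0.9, 0], 0.1, 1], [[0.1, -0.9, 0], 0.1, 1], [[0.1, -0.9, 0], 0.1, 1], [[0.1, -0.9, 0], 0.1, 1], [[0.1, -0.9, 0], 0.1, 1], [[0.1, -0.8, 0], 0.1, 1]]'

```text
t: 8.6
eef_pos: [453.0, -225.6, 330.2]
tcp_rot: [3.142, 0.0, -0.0]
ft_force: [0.8, 0.4, 0.8]
opening: 0.999
grip_force: 0.0
```

```bash
cat >> h.py <<'E'
def dark(p,X,R=45):
    """dark-blob centroid around the projection of X, at X's height"""
    u,v=proj(p,X)[0]; g=cv2.cvtColor(p["image"],cv2.COLOR_RGB2GRAY)
    return (u,v)
E
python3 - <<'E'
from h import *
w=read_camera("wrist"); st=env.state(); print(st["t"],st["eef_pos"],st["tcp_rot"])
for r in cut_out("lid_b",w):
    m=r["region"]; ys,xs=np.nonzero(m); print(r["confidence"],r["at"],xs.min(),xs.max(),ys.min(),ys.max(),at_z(w,r["at"],75),at_z(w,r["at"],92))
print(proj(w,[[457.5,-226,93],[457.5,-226,66]]))
t=read_camera("top");
for n in ("basket","carriage"):
  for r in cut_out(n,t):
    c=cv2.minAreaRect(np.argwhere(r["region"])[:,::-1].astype(np.float32)); print(n,r["confidence"],c,at_z(t,c[0],55))
i=w["image"].copy()
for q in proj(w,[[457.5,-226,93],[457.5,-226,66]]): cv2.circle(i,tuple(int(x) for x in q),3,(0,255,0),-1)
cv2.imwrite("pics/w2.png",i[:,:,::-1])
E
```

```text
8.65 [ 453.81604071 -228.6464889   330.27123185] [ 3.13983801e+00 -1.48356542e-03 -8.39300738e-04]
0.93 [202.9, 213.3] 176 243 191 245 [ 448.6 -138.1   75. ] [ 453.7 -144.5   92. ]
0.9 [463.0, 219.8] 421 503 187 256 [ 443.  -338.3   75. ] [ 448.6 -330.2   92. ]
0.74 [320.1, 193.4] 283 365 154 233 [ 464.1 -228.    75. ] [ 468.2 -227.9   92. ]
0.66 [569.0, 122.9] 528 608 90 162 [ 515.8 -406.6   75. ] [ 516.1 -393.6   92. ]
0.64 [322.9, 40.5] 274 367 0 90 [ 570.5 -229.9   75. ] [ 566.8 -229.7   92. ]
[[317.37748796 208.41311824]
 [317.4609498  198.93844447]]
basket 0.9 ((176.98231506347656, 212.7655029296875), (67.51677703857422, 100.77629089355469), 3.814074993133545) [475.8 327.7  55. ]
carriage 0.72 ((285.4336853027344, 182.99557495117188), (65.78729248046875, 102.6388168334961), 3.814074993133545) [548.7  31.5  55. ]
```

View pics/w2.png

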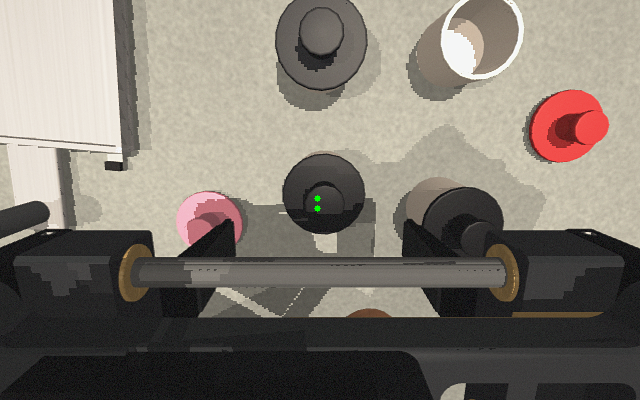

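The lid-2 knob is at (323,203) and the plate centre at (323,193), about +3.5 and -3.5 mm from the estimate. I'll correct for that and descend.

Request:
move_arm --commands '[[[0.12, -0.02, -0.3], 0, 0.2], [[0.12, -0.02, -0.5], 0, 0.2], [[0, 0, -0.6], 0, 0.2], [[0, 0, -0.6], 0, 0.2], [[0, 0, -0.3], 0, 0.2], [[0, 0, 0], 0, 0.2], [[0, 0, 0], 0, -1], [[0, 0, 0], 0, -1], [[0, 0, 0], 0, -1], [[0, 0, 0], 0, -1], [[0, 0, 0], 0, -1], [[0, 0, 0], 0, -1], [[0, 0, 0], 0, -1], [[0, 0, 0], 0, -1]]'

```text
t: 10.02
eef_pos: [460.6, -225.5, 261.3]
tcp_rot: [3.141, -0.001, -0.0]
ft_force: [-0.4, -2.3, 5.6]
opening: 0.295
grip_force: 30.0
```

Request:
move_arm --commands '[[[0, 0, 0.4], 0, -1], [[0, 0, 0.7], 0, -1], [[0, 0, 0.8], 0, -1], [[0, 0.4, 0.4], 0, -1], [[-0.1, 0.9, 0], 0, -1], [[-0.1, 0.9, 0], 0, -1], [[-0.1, 0.9, 0], 0, -1], [[-0.1, 0.9, 0], 0, -1], [[-0.1, 0.9, 0], 0, -1], [[-0.1, 0.9, 0], 0, -1], [[-0.1, 0.9, 0], 0, -1], [[-0.1, 0.9, 0], 0, -1], [[-0.1, 0.9, 0], 0, -1], [[-0.1, 0.9, 0], 0, -1], [[-0.1, 0.9, 0], 0, -1], [[-0.1, 0.9, 0], 0, -1], [[-0.1, 0.9, 0], 0, -1], [[-0.1, 0.9, 0], 0, -1], [[-0.1, 0.9, 0], 0, -1]]'

```text
t: 11.6
eef_pos: [414.3, 193.4, 329.5]
tcp_rot: [3.141, 0.001, -0.0]
ft_force: [1.0, -0.0, -1.7]
opening: 0.297
grip_force: 30.0
```

```bash
python3 - <<'E'
from h import *
st=env.state(); print(st["t"],st["eef_pos"],st["grip_force"],st["opening"])
t=read_camera("scene")
for r in cut_out("basket",t):
    c=cv2.minAreaRect(np.argwhere(r["region"])[:,::-1].astype(np.float32)); print(r["confidence"],r["at"],at_z(t,r["at"],30))
E
```

```text
11.6 [414.29905378 193.44790814 329.47545529] 29.99941974878311 0.2973966260850225
0.85 [402.2, 171.2] [493. 327.  30.]
0.52 [227.1, 246.2] [ 396.  -316.6   30. ]
```

Request:
move_arm --commands '[[[-0.1, 0.8, 0], 0, -1], [[-0.1, 0.8, 0], 0, -1], [[-0.1, 0.8, 0], 0, -1], [[-0.1, 0.8, 0], 0, -1], [[-0.1, 0.8, 0], 0, -1], [[-0.1, 0.6, -0.3], 0, -1], [[0, 0, -0.8], 0, -1], [[0, 0, -0.8], 0, -1], [[0, 0, -0.8], 0, -1], [[0, 0, -0.6], 0, -1], [[0, 0, -0.4], 0, -1], [[0, 0, -0.1], 0, -1], [[0, 0, 0], 0, -0.1], [[0, 0, 0], 0, -0.1], [[0, 0, 0], 0, -0.1], [[0, 0, 0], 0, -0.1], [[0, 0, 0], 0, -0.1]]'

```text
t: 13.12
eef_pos: [397.5, 329.7, 216.5]
tcp_rot: [-3.141, -0.001, -0.0]
ft_force: [0.0, 0.8, 0.6]
opening: 0.448
grip_force: 0.0
```

Request:
move_arm --commands '[[[0, 0, 0.4], 0, 0.1], [[0, 0, 0.9], 0, 0.2], [[0, 0, 0.9], 0, 0.2], [[0, 0, 0.9], 0, 0.2], [[0.1, -0.5, 0.8], 0, 0.2], [[0.3, -0.9, 0], 0, 0.2], [[0.3, -0.9, 0], 0, 0.2], [[0.3, -0.9, 0], 0, 0.2], [[0.3, -0.9, 0], 0, 0.2], [[0.3, -0.9, 0], 0, 0.2], [[0.3, -0.9, 0], 0, 0.2], [[0.3, -0.9, 0], 0, 0.2], [[0.3, -0.9, 0], 0, 0.2], [[0.3, -0.9, 0], 0, 0.2], [[0.3, -0.9, 0], 0, 0.2], [[0.3, -0.9, 0], 0, 0.2], [[0.3, -0.9, 0], 0, 0.2], [[0.3, -0.9, 0], 0, 0.2], [[0.3, -0.9, 0], 0, 0.2], [[0.3, -0.9, 0], 0, 0.2]]'

```text
t: 14.78
eef_pos: [535.6, -91.7, 333.3]
tcp_rot: [3.141, -0.001, -0.0]
ft_force: [-0.2, 0.7, 1.4]
opening: 0.599
grip_force: 0.0
```

Request:
move_arm --commands '[[[0.3, -0.9, 0], 0, 0.2], [[0.3, -0.9, 0], 0, 0.2], [[0.3, -0.9, 0], 0, 0.2], [[0.3, -0.9, 0], 0, 0.2], [[0, -0.8, 0], 0, 0.2], [[0, 0, 0], 0, 0.2]]'

```text
t: 15.28
eef_pos: [571.5, -225.9, 332.9]
tcp_rot: [3.14, -0.001, -0.003]
ft_force: [0.2, 0.4, -0.9]
opening: 0.6
grip_force: 0.0
```

```bash
cat >> h.py <<'E'
def lidlook(guess,name="lid_b"):
    w=read_camera("wrist"); st=env.state(); print(st["t"],st["eef_pos"].round(1) if hasattr(st["eef_pos"],"round") else st["eef_pos"])
    for r in cut_out(name,w):
        ys,xs=np.nonzero(r["region"]); c=((xs.min()+xs.max())/2,(ys.min()+ys.max())/2)
        print(round(r["confidence"],2),r["at"],xs.min(),xs.max(),ys.min(),ys.max(),"plate z65:",at_z(w,c,65))
    print("pred",proj(w,[[*guess,93],[*guess,66]]).round(1)); return w
E
python3 - <<'E'
from h import *
lidlook((571,-228))
t=read_camera("top"); save(t,"top3")
for r in search_frame("basket",t)+search_frame("lid_a",t): print(r["at"],round(r["confidence"],2),at_z(t,r["at"],20))
E
```

```text
15.3333 [ 571.2 -224.   332.8]
0.7 [544.0, 230.8] 512 571 215 256 plate z65: [ 543.4 -411.    65. ]
0.62 [321.6, 161.9] 302 342 157 167 plate z65: [ 604.9 -230.2   65. ]
0.55 [320.4, 203.9] 280 360 162 239 plate z65: [ 574.  -228.6   65. ]
pred [[319.5 214.4]
 [319.3 204.5]]
[171.5, 204.4] 0.73 [502.3 355.3  20. ]
[176.4, 240.3] 0.86 [401.6 341.   20. ]
[201.9, 123.3] 0.6 [733.3 269.9  20. ]
[458.3, 189.7] 0.58 [ 520.  -453.3   20. ]
```

Request:
move_arm --commands '[[[0.05, -0.15, -0.4], 0, 0.2], [[0, 0, -0.7], 0, 0.2], [[0, 0, -0.7], 0, 0.2], [[0, 0, -0.4], 0, 0.2], [[0, 0, -0.2], 0, 0.2], [[0, 0, 0], 0, -1], [[0, 0, 0], 0, -1], [[0, 0, 0], 0, -1], [[0, 0, 0], 0, -1], [[0, 0, 0], 0, -1], [[0, 0, 0], 0, -1], [[0, 0, 0], 0, -1], [[0, 0, 0], 0, -1]]'

```text
t: 16.62
eef_pos: [573.1, -226.9, 261.5]
tcp_rot: [3.141, -0.001, -0.0]
ft_force: [-0.3, 0.3, 6.3]
opening: 0.291
grip_force: 30.0
```

Request:
move_arm --commands '[[[0, 0, 0.4], 0, -1], [[0, 0, 0.7], 0, -1], [[0, 0, 0.8], 0, -1], [[0, 0.4, 0.4], 0, -1], [[-0.04, 0.9, 0], 0, -1], [[-0.04, 0.9, 0], 0, -1], [[-0.04, 0.9, 0], 0, -1], [[-0.04, 0.9, 0], 0, -1], [[-0.04, 0.9, 0], 0, -1], [[-0.04, 0.9, 0], 0, -1], [[-0.04, 0.9, 0], 0, -1], [[-0.04, 0.9, 0], 0, -1], [[-0.04, 0.9, 0], 0, -1], [[-0.04, 0.9, 0], 0, -1], [[-0.04, 0.9, 0], 0, -1], [[-0.04, 0.9, 0], 0, -1], [[-0.04, 0.9, 0], 0, -1], [[-0.04, 0.9, 0], 0, -1], [[-0.04, 0.9, 0], 0, -1]]'

```text
t: 18.2
eef_pos: [554.1, 192.1, 330.0]
tcp_rot: [3.142, 0.0, 0.0]
ft_force: [-0.0, -0.3, -0.4]
opening: 0.291
grip_force: 30.0
```

```bash
python3 - <<'E'
from h import *
st=env.state(); print(st["t"],st["eef_pos"],st["grip_force"],st["opening"])
t=read_camera("scene")
for r in search_frame("basket",t): print(r)
E
```

```text
18.2 [554.08969788 192.13751856 330.03737922] 29.999262392520905 0.29144223632408534
{'at': [407.4, 174.4], 'confidence': 0.62}
{'at': [227.1, 266.1], 'confidence': 0.45}
```

```bash
python3 - <<'E'
from h import *
t=read_camera("scene")
for r in cut_out("basket",t)[:1]:
    print(r["at"]); a=t["image"].copy(); 
b=cv2.imread("pics/scene0.png")[130:290,180:480]; a=a[130:290,180:480,::-1]
cv2.imwrite("pics/c4.png",cv2.resize(np.vstack([b,a]),None,fx=1.85,fy=1.85))
E
```

```text
[402.9, 172.0]
```

View pics/c4.png

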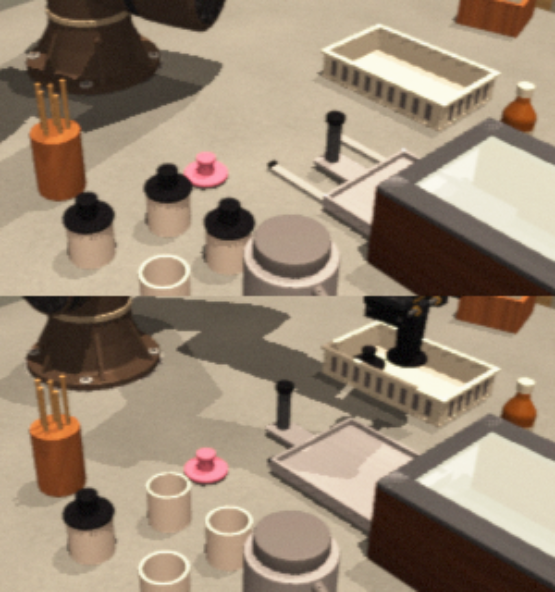

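The basket hasn't moved, one lid lies in it, and the carriage is out. I'll place the second lid.

Request:
move_arm --commands '[[[0, 0.8, 0], 0, -1], [[0, 0.8, 0], 0, -1], [[0, 0.8, 0], 0, -1], [[0, 0.8, 0], 0, -1], [[0, 0.8, 0], 0, -1], [[0, 0.4, -0.3], 0, -1], [[0, 0, -0.8], 0, -1], [[0, 0, -0.8], 0, -1], [[0, 0, -0.8], 0, -1], [[0, 0, -0.6], 0, -1], [[0, 0, -0.4], 0, -1], [[0, 0, -0.1], 0, -1], [[0, 0, 0], 0, -0.1], [[0, 0, 0], 0, -0.1], [[0, 0, 0], 0, -0.1], [[0, 0, 0], 0, -0.1], [[0, 0, 0], 0, -0.1]]'

```text
t: 19.82
eef_pos: [555.1, 322.3, 216.7]
tcp_rot: [-3.141, -0.001, -0.0]
ft_force: [0.1, -0.8, -0.0]
opening: 0.445
grip_force: 0.0
```

Request:
move_arm --commands '[[[0, 0, 0.4], 0, 0.1], [[0, 0, 0.9], 0, 0.2], [[0, 0, 0.9], 0, 0.2], [[0, 0, 0.9], 0, 0.2], [[0, -0.5, 0.8], 0, 0.2], [[-0.2, -0.9, 0], 0, 0.2], [[-0.2, -0.9, 0], 0, 0.2], [[-0.2, -0.9, 0], 0, 0.2], [[-0.2, -0.9, 0], 0, 0.2], [[-0.2, -0.9, 0], 0, 0.2], [[-0.2, -0.9, 0], 0, 0.2], [[-0.2, -0.9, 0], 0, 0.2], [[-0.2, -0.9, 0], 0, 0.2], [[-0.2, -0.9, 0], 0, 0.2], [[-0.2, -0.9, 0], 0, 0.2], [[-0.2, -0.9, 0], 0, 0.2], [[-0.2, -0.9, 0], 0, 0.2], [[-0.2, -0.9, 0], 0, 0.2], [[-0.2, -0.9, 0], 0, 0.2], [[-0.2, -0.9, 0], 0, 0.2]]'

```text
t: 21.48
eef_pos: [464.4, -99.0, 333.9]
tcp_rot: [3.141, -0.001, -0.0]
ft_force: [0.5, -0.5, -1.3]
opening: 0.602
grip_force: 0.0
```

Request:
move_arm --commands '[[[-0.2, -0.9, 0], 0, 0.2], [[-0.2, -0.9, 0], 0, 0.2], [[-0.2, -0.9, 0], 0, 0.2], [[-0.2, -0.9, 0], 0, 0.2], [[-0.2, -0.9, 0], 0, 0.2], [[-0.1, -0.9, 0], 0, 0.2], [[0, -0.9, 0], 0, 0.2], [[0, -0.9, 0], 0, 0.2], [[0, 0, 0], 0, 0.2]]'

```text
t: 22.23
eef_pos: [431.9, -317.4, 333.9]
tcp_rot: [3.139, -0.002, -0.003]
ft_force: [-0.1, 0.8, 0.0]
opening: 0.601
grip_force: 0.0
```

```bash
python3 - <<'E'
from h import *
lidlook((434,-340.5))
E
```

```text
22.2833 [ 431.7 -315.4  333.6]
0.93 [465.0, 103.2] 430 502 65 139 plate z65: [ 510.1 -430.1   65. ]
0.84 [346.7, 197.9] 309 388 160 238 plate z65: [ 435.5 -343.4   65. ]
0.74 [116.0, 202.7] 81 149 170 234 plate z65: [ 433.9 -155.8   65. ]
pred [[348.1 210.6]
 [345.  201.2]]
```

Request:
move_arm --commands '[[[0.12, -0.5, 0], 0, 0.2], [[0, -0.37, -0.4], 0, 0.2], [[0, 0, -0.7], 0, 0.2], [[0, 0, -0.7], 0, 0.2], [[0, 0, -0.4], 0, 0.2], [[0, 0, -0.2], 0, 0.2], [[0, 0, 0], 0, -1], [[0, 0, 0], 0, -1], [[0, 0, 0], 0, -1], [[0, 0, 0], 0, -1], [[0, 0, 0], 0, -1], [[0, 0, 0], 0, -1], [[0, 0, 0], 0, -1], [[0, 0, 0], 0, -1]]'

```text
t: 23.5
eef_pos: [435.7, -340.0, 261.5]
tcp_rot: [3.141, -0.001, -0.0]
ft_force: [0.4, 0.8, 6.3]
opening: 0.293
grip_force: 30.0
```

Request:
move_arm --commands '[[[0, 0, 0.4], 0, -1], [[0, 0, 0.7], 0, -1], [[0, 0, 0.8], 0, -1], [[0, 0.4, 0.4], 0, -1], [[0.06, 0.9, 0], 0, -1], [[0.06, 0.9, 0], 0, -1], [[0.06, 0.9, 0], 0, -1], [[0.06, 0.9, 0], 0, -1], [[0.06, 0.9, 0], 0, -1], [[0.06, 0.9, 0], 0, -1], [[0.06, 0.9, 0], 0, -1], [[0.06, 0.9, 0], 0, -1], [[0.06, 0.9, 0], 0, -1], [[0.06, 0.9, 0], 0, -1], [[0.06, 0.9, 0], 0, -1], [[0.06, 0.9, 0], 0, -1], [[0.06, 0.9, 0], 0, -1], [[0.06, 0.9, 0], 0, -1], [[0.06, 0.9, 0], 0, -1]]'

```text
t: 25.08
eef_pos: [462.4, 78.4, 329.9]
tcp_rot: [3.142, -0.0, -0.0]
ft_force: [0.0, -0.6, -1.3]
opening: 0.293
grip_force: 30.0
```

```bash
python3 - <<'E'
from h import *
st=env.state(); print(st["t"],st["eef_pos"],st["grip_force"],st["opening"])
for n in ("scene","top"):
  t=read_camera(n)
  for r in cut_out("basket",t)[:1]: print(n,r["confidence"],r["at"],np.argwhere(r["region"]).min(0),np.argwhere(r["region"]).max(0))
  for r in search_frame("lid_a",t): print(r["confidence"],r["at"],at_z(t,r["at"],25))
E
```

```text
25.0833 [462.36576759  78.44695477 329.85833656] 29.999291002750397 0.29250445782807294
scene 0.66 [208.0, 210.3] [174 196] [237 225]
0.86 [208.0, 308.6] [ 530.  -470.8   25. ]
0.72 [362.6, 217.6] [559.2  25.2  25. ]
0.71 [353.1, 165.9] [347.6 249.8  25. ]
0.71 [291.4, 223.8] [ 437.7 -133.1   25. ]
0.47 [401.7, 171.8] [489.4 330.6  25. ]
0.4 [415.6, 177.6] [543.9 328.8  25. ]
top 0.59 [169.2, 206.3] [161 141] [262 213]
0.92 [457.6, 189.1] [ 521.2 -449.7   25. ]
0.87 [187.1, 184.6] [556.4 310.1  25. ]
0.83 [335.7, 231.5] [ 412.7 -103.    25. ]
0.8 [179.0, 242.5] [395.3 332.   25. ]
```

Request:
move_arm --commands '[[[0.05, 0.9, 0], 0, -1], [[0.05, 0.9, 0], 0, -1], [[0.05, 0.9, 0], 0, -1], [[0.05, 0.9, 0], 0, -1], [[0.05, 0.9, 0], 0, -1], [[0.05, 0.9, 0], 0, -1], [[0.05, 0.9, 0], 0, -1], [[0.05, 0.9, 0], 0, -1], [[0.05, 0.9, 0], 0, -1], [[0, 0.2, -0.3], 0, -1], [[0, 0, -0.8], 0, -1], [[0, 0, -0.8], 0, -1], [[0, 0, -0.8], 0, -1], [[0, 0, -0.6], 0, -1], [[0, 0, -0.4], 0, -1], [[0, 0, -0.1], 0, -1], [[0, 0, 0], 0, -0.1], [[0, 0, 0], 0, -0.1], [[0, 0, 0], 0, -0.1], [[0, 0, 0], 0, -0.1]]'

```text
t: 27.05
eef_pos: [476.3, 326.1, 216.9]
tcp_rot: [-3.141, -0.002, -0.0]
ft_force: [0.3, -0.3, 0.5]
opening: 0.442
grip_force: 0.0
```

Request:
move_arm --commands '[[[0, 0, 0.4], 0, 0.1], [[0, 0, 0.9], 0, 0.5], [[0, 0, 0.9], 0, 0.9], [[0, 0, 0.9], 0, 0.9], [[0, -0.5, 0.7], 0, 0.9], [[0.15, -0.9, 0], 0, 0.9], [[0.15, -0.9, 0], 0, 0.9], [[0.15, -0.9, 0], 0, 0.9], [[0.15, -0.9, 0], 0, 0.9], [[0.15, -0.9, 0], 0, 0.9], [[0.15, -0.9, 0], 0, 0.9], [[0.15, -0.9, 0], 0, 0.9], [[0.15, -0.9, 0], 0, 0.9], [[0.15, -0.9, 0], 0, 0.9], [[0.15, -0.9, 0], 0, 0.9], [[0.15, -0.9, 0], 0, 0.9], [[0.15, -0.9, 0], 0, 0.9], [[0.15, -0.9, 0], 0, 0.9], [[0.15, -0.9, 0], 0, 0.9], [[0.15, -0.9, 0], 0, 0.9]]'

```text
t: 28.72
eef_pos: [543.4, -95.2, 331.2]
tcp_rot: [3.141, -0.001, -0.0]
ft_force: [-0.1, 0.3, -0.4]
opening: 0.953
grip_force: 0.0
```

Request:
move_arm --commands '[[[0.15, -0.9, 0], 0, 0.9], [[0.15, -0.9, 0], 0, 0.9], [[0.15, -0.9, 0], 0, 0.9], [[0.15, -0.9, 0], 0, 0.9], [[0.15, -0.4, 0], 0, 0.9], [[0.15, 0, 0], 0, 0.9], [[0, 0, 0], 0, 0.9]]'

```text
t: 29.3
eef_pos: [571.0, -213.8, 330.4]
tcp_rot: [3.141, -0.001, -0.001]
ft_force: [0.6, -0.6, -0.4]
opening: 0.949
grip_force: 0.0
```

```bash
cat >> h.py <<'E'
def cuplook(tag=None):
    w=read_camera("wrist"); st=env.state(); print(st["t"],st["eef_pos"].round(1))
    for r in cut_out("cup_a",w):
        ys,xs=np.nonzero(r["region"]); c=((xs.min()+xs.max())/2,(ys.min()+ys.max())/2)
        print(round(r["confidence"],2),r["at"],xs.min(),xs.max(),ys.min(),ys.max(),at_z(w,c,55))
    if tag: save(w,tag)
    return w
E
python3 - <<'E'
from h import *
w=cuplook()
a=np.linspace(0,6.3,60)
i=w["image"].copy()
for c in ((573,-228),(577,-342)):
    for z in (60,):
        q=proj(w,np.c_[c[0]+30*np.cos(a),c[1]+30*np.sin(a),z+0*a]); cv2.polylines(i,[q.astype(int)],1,(0,255,0))
cv2.imwrite("pics/w5.png",i[:,:,::-1])
E
```

```text
29.35 [ 570.7 -213.1  330.2]
0.84 [333.9, 304.0] 303 367 287 317 [ 477.6 -229.6   55. ]
0.73 [418.5, 308.7] 410 432 295 316 [ 473.8 -306.8   55. ]
0.67 [335.2, 198.9] 299 371 157 235 [ 575.2 -228.6   55. ]
0.6 [470.3, 189.7] 420 515 151 229 [ 580.  -337.1   55. ]
```

View pics/w5.png

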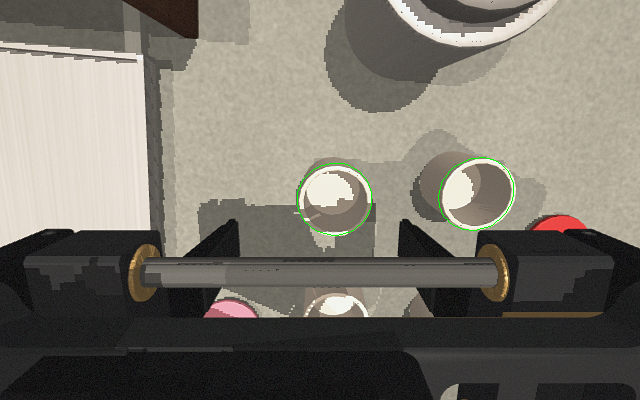

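The overlaid circles match the rims of cup1 and cup_d exactly. I'll grasp cup1.

Request:
move_arm --commands '[[[0.08, -0.5, 0], 0, 0.9], [[0, 0, -0.6], 0, 0.9], [[0, 0, -0.8], 0, 0.9], [[0, 0, -0.8], 0, 0.9], [[0, 0, -0.8], 0, 0.9], [[0, 0, -0.6], 0, 0.9], [[0, 0, -0.2], 0, 0.9], [[0, 0, 0], 0, -0.3], [[0, 0, 0], 0, -0.3], [[0, 0, 0], 0, -0.3], [[0, 0, 0], 0, -0.3], [[0, 0, 0], 0, -0.3], [[0, 0, 0], 0, -0.3], [[0, 0, 0], 0, -0.3], [[0, 0, 0.3], 0, -0.3], [[0, 0, 0.8], 0, -0.3], [[0, 0, 0.8], 0, -0.3], [[0, 0, 0.8], 0, -0.3], [[0, 0, 0.8], 0, -0.3]]'

```text
t: 30.98
eef_pos: [572.7, -228.8, 322.3]
tcp_rot: [-3.142, 0.0, -0.0]
ft_force: [-0.7, -0.5, -2.4]
opening: 0.637
grip_force: 30.0
```

Request:
move_arm --commands '[[[0.22, 0.9, 0], -0.1, -0.3], [[0.22, 0.9, 0], -0.1, -0.3], [[0.22, 0.9, 0], -0.1, -0.3], [[0.22, 0.9, 0], -0.1, -0.3], [[0.22, 0.9, 0], -0.1, -0.3], [[0.22, 0.9, 0], -0.1, -0.3], [[0.22, 0.9, 0], -0.1, -0.3], [[0.22, 0.9, 0], -0.1, -0.3], [[0.22, 0.9, 0], -0.1, -0.3], [[0.22, 0.9, 0], -0.1, -0.3], [[0.2, 0.85, 0], -0.1, -0.3], [[0, 0, 0], 0, -0.3], [[0, 0, -0.5], 0, -0.3], [[0, 0, -0.5], 0, -0.3]]'

```text
t: 32.15
eef_pos: [644.9, 66.9, 291.5]
tcp_rot: [3.141, -0.002, -0.087]
ft_force: [-0.5, -0.4, -3.1]
opening: 0.635
grip_force: 30.0
```

```bash
python3 - <<'E'
from h import *
w=read_camera("wrist"); st=env.state(); print(st["t"],st["eef_pos"],st["tcp_rot"],st["grip_force"])
i=w["image"].copy()
R=np.array([[.996,.087],[-.087,.996]])
c=np.array([593,27])
for X in ([[-95,-85],[95,-85],[95,85],[-95,85]],):
    P=np.array(X)@R.T+c; q=proj(w,np.c_[P,[30]*4]); cv2.polylines(i,[q.astype(int)],1,(0,255,0)); print(q)
cv2.imwrite("pics/w6.png",i[:,:,::-1])
E
```

```text
32.2 [644.24275414  66.51852159 287.93201956] [ 3.14103703  0.00343565 -0.08766744] 29.999362472444773
[[462.76676642 361.02721346]
 [489.5300619  145.53254573]
 [262.57595347 145.80263737]
 [271.62336088 361.27376174]]
```

View pics/w6.png

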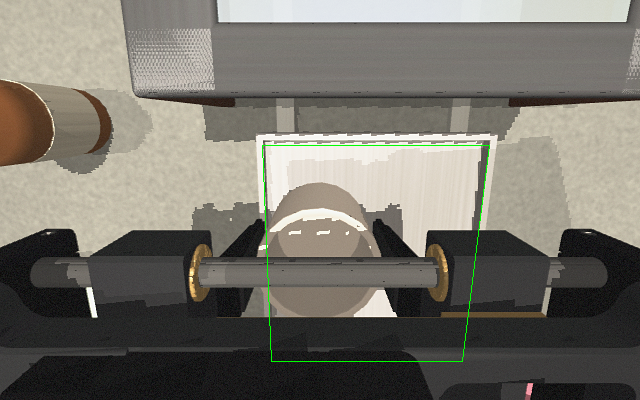

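The tray's far inner rim is at row ~141 against my predicted 145, so the tray is about 3 mm further in x. The cup is well inside, so I'll lower it.

Request:
move_arm --commands '[[[0.05, 0, -0.6], 0, -0.3], [[0, 0, -0.6], 0, -0.3], [[0, 0, -0.4], 0, -0.3], [[0, 0, -0.17], 0, -0.3], [[0, 0, 0], 0, -0.3], [[0, 0, 0], 0, 0.4], [[0, 0, 0], 0, 0.4], [[0, 0, 0], 0, 0.4], [[0, 0, 0], 0, 0.4]]'

```text
t: 32.95
eef_pos: [646.6, 66.6, 238.3]
tcp_rot: [3.142, -0.001, -0.088]
ft_force: [0.5, -0.3, 0.0]
opening: 0.701
grip_force: 0.0
```

Request:
move_arm --commands '[[[0, 0, 0.4], 0, 0.4], [[0, 0, 0.8], 0, 0.4], [[0, 0, 0.8], 0, 0.4], [[0, 0, 0.8], 0, 0.9], [[-0.56, -0.9, 0], 0.1, 0.9], [[-0.56, -0.9, 0], 0.1, 0.9], [[-0.56, -0.9, 0], 0.1, 0.9], [[-0.56, -0.9, 0], 0.1, 0.9], [[-0.56, -0.9, 0], 0.1, 0.9], [[-0.56, -0.9, 0], 0.1, 0.9], [[-0.56, -0.9, 0], 0.1, 0.9], [[-0.56, -0.9, 0], 0.1, 0.9], [[-0.56, -0.9, 0], 0.1, 0.9], [[-0.56, -0.9, 0], 0.1, 0.9], [[-0.56, -0.8, 0], 0.1, 0.9], [[0, 0, 0], 0, 0.9]]'

```text
t: 34.28
eef_pos: [459.7, -230.4, 322.7]
tcp_rot: [3.141, -0.001, -0.003]
ft_force: [0.6, -0.3, -1.0]
opening: 0.952
grip_force: 0.0
```

```bash
python3 - <<'E'
from h import *
w=cuplook()
a=np.linspace(0,6.3,60)
i=w["image"].copy()
for c in ((461,-228),(577,-342),(435.5,-341)):
        q=proj(w,np.c_[c[0]+30*np.cos(a),c[1]+30*np.sin(a),60+0*a]); cv2.polylines(i,[q.astype(int)],1,(0,255,0))
cv2.imwrite("pics/w7.png",i[:,:,::-1])
E
```

```text
34.3333 [ 460.7 -229.1  322.7]
0.78 [466.8, 50.0] 413 521 0 93 [ 575.6 -338.7   55. ]
0.61 [444.4, 216.7] 402 493 185 256 [ 444.8 -336.7   55. ]
```

View pics/w7.png

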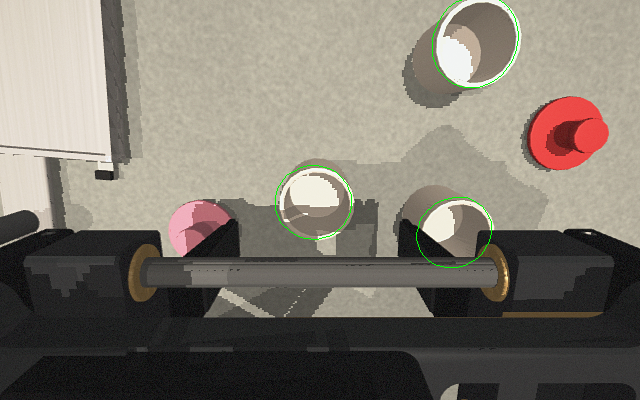

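Cup2's rim matches its circle at (314,203). I'll grasp it.

Request:
move_arm --commands '[[[0.03, 0.03, -0.6], 0, 0.9], [[0, 0, -0.8], 0, 0.9], [[0, 0, -0.8], 0, 0.9], [[0, 0, -0.8], 0, 0.9], [[0, 0, -0.4], 0, 0.9], [[0, 0, -0.15], 0, 0.9], [[0, 0, 0], 0, -0.3], [[0, 0, 0], 0, -0.3], [[0, 0, 0], 0, -0.3], [[0, 0, 0], 0, -0.3], [[0, 0, 0], 0, -0.3], [[0, 0, 0], 0, -0.3], [[0, 0, 0], 0, -0.3], [[0, 0, 0.3], 0, -0.3], [[0, 0, 0.8], 0, -0.3], [[0, 0, 0.8], 0, -0.3], [[0, 0, 0.8], 0, -0.3], [[0, 0, 0.8], 0, -0.3]]'

```text
t: 35.88
eef_pos: [462.2, -226.3, 321.6]
tcp_rot: [-3.141, 0.001, -0.0]
ft_force: [0.6, -0.9, -3.0]
opening: 0.636
grip_force: 30.0
```

Request:
move_arm --commands '[[[0.59, 0.68, 0], -0.11, -0.3], [[0.59, 0.68, 0], -0.11, -0.3], [[0.59, 0.68, 0], -0.11, -0.3], [[0.59, 0.68, 0], -0.11, -0.3], [[0.59, 0.68, 0], -0.11, -0.3], [[0.59, 0.68, 0], -0.11, -0.3], [[0.59, 0.68, 0], -0.11, -0.3], [[0.59, 0.68, 0], -0.11, -0.3], [[0.59, 0.68, 0], -0.11, -0.3], [[0.59, 0.68, 0], -0.11, -0.3], [[0, 0, 0], 0, -0.3], [[0, 0, -0.3], 0, -0.3], [[0, 0, -0.5], 0, -0.3]]'

```text
t: 36.97
eef_pos: [639.2, -22.6, 296.8]
tcp_rot: [3.141, -0.001, -0.088]
ft_force: [-0.2, -0.2, -2.9]
opening: 0.633
grip_force: 30.0
```

Request:
move_arm --commands '[[[0, 0, -0.6], 0, -0.3], [[0, 0, -0.6], 0, -0.3], [[0, 0, -0.5], 0, -0.3], [[0, 0, -0.25], 0, -0.3], [[0, 0, 0], 0, -0.3], [[0, 0, 0], 0, 0.4], [[0, 0, 0], 0, 0.4], [[0, 0, 0], 0, 0.4], [[0, 0, 0], 0, 0.4], [[0, 0, 0.4], 0, 0.4], [[0, 0, 0.8], 0, 0.4], [[0, 0, 0.8], 0, 0.4], [[0, 0, 0.8], 0, 0.4]]'

```text
t: 38.05
eef_pos: [639.5, -22.5, 323.7]
tcp_rot: [3.141, -0.0, -0.088]
ft_force: [-0.6, -0.3, 0.6]
opening: 0.7
grip_force: 0.0
```

Request:
move_arm --commands '[[[-0.56, -0.89, 0], 0.09, 0.9], [[-0.56, -0.89, 0], 0.09, 0.9], [[-0.56, -0.89, 0], 0.09, 0.9], [[-0.56, -0.89, 0], 0.09, 0.9], [[-0.56, -0.89, 0], 0.09, 0.9], [[-0.56, -0.89, 0], 0.09, 0.9], [[-0.56, -0.89, 0], 0.09, 0.9], [[-0.56, -0.89, 0], 0.09, 0.9], [[-0.56, -0.89, 0], 0.09, 0.9], [[-0.56, -0.89, 0], 0.09, 0.9], [[-0.56, -0.89, 0], 0.09, 0.9], [[-0.56, -0.89, 0], 0.09, 0.9], [[0, 0, 0], 0, 0.9], [[0, 0, 0], 0, 0.9]]'

```text
t: 39.22
eef_pos: [437.2, -344.0, 322.6]
tcp_rot: [3.141, -0.001, -0.005]
ft_force: [-0.1, -0.1, -0.4]
opening: 0.952
grip_force: 0.0
```

```bash
cat >> h.py <<'E'
def ringfit(w,g):
    """best rim position: bright ring contrast search at z=60 around guess"""
    im=cv2.GaussianBlur(w["image"],(3,3),0).min(2).astype(np.float32); a=np.linspace(0,2*np.pi,90); best=[]
    def s(c,r):
        q=proj(w,np.c_[c[0]+r*np.cos(a),c[1]+r*np.sin(a),60+0*a]).astype(np.float32)
        return cv2.remap(im,q[:,:1],q[:,1:],cv2.INTER_LINEAR)[:,0]
    for dx in range(-40,41,2):
        for dy in range(-40,41,2):
            c=(g[0]+dx,g[1]+dy); best.append(((s(c,28)-s(c,33)).clip(-60,60).mean(),c))
    return sorted(best)[::-1][:3]
E
python3 - <<'E'
from h import *
w=cuplook("w8"); print(ringfit(w,(436,-342)),ringfit(w,(577,-342)))
E
```

```text
39.2667 [ 437.7 -343.   322.5]
0.79 [315.9, 202.2] 280 354 162 243 [ 438.1 -344.1   55. ]
0.61 [316.9, 27.8] 273 359 0 67 [ 562.1 -344.3   55. ]
[(np.float32(50.224674), (434, -344)), (np.float32(39.06913), (432, -344)), (np.float32(35.792492), (434, -342))] [(np.float32(33.333332), (577, -344)), (np.float32(32.0), (579, -344)), (np.float32(31.297722), (577, -346))]
```

Request:
move_arm --commands '[[[-0.07, 0, -0.6], 0, 0.9], [[0, 0, -0.8], 0, 0.9], [[0, 0, -0.8], 0, 0.9], [[0, 0, -0.8], 0, 0.9], [[0, 0, -0.4], 0, 0.9], [[0, 0, -0.15], 0, 0.9], [[0, 0, 0], 0, -0.3], [[0, 0, 0], 0, -0.3], [[0, 0, 0], 0, -0.3], [[0, 0, 0], 0, -0.3], [[0, 0, 0], 0, -0.3], [[0, 0, 0], 0, -0.3], [[0, 0, 0], 0, -0.3], [[0, 0, 0.3], 0, -0.3], [[0, 0, 0.8], 0, -0.3], [[0, 0, 0.8], 0, -0.3], [[0, 0, 0.8], 0, -0.3], [[0, 0, 0.8], 0, -0.3]]'

```text
t: 40.82
eef_pos: [435.6, -342.7, 321.7]
tcp_rot: [-3.141, 0.0, -0.002]
ft_force: [-0.2, 0.3, -1.7]
opening: 0.622
grip_force: 29.8
```

Request:
move_arm --commands '[[[0.26, 0.93, 0], -0.07, -0.3], [[0.26, 0.93, 0], -0.07, -0.3], [[0.26, 0.93, 0], -0.07, -0.3], [[0.26, 0.93, 0], -0.07, -0.3], [[0.26, 0.93, 0], -0.07, -0.3], [[0.26, 0.93, 0], -0.07, -0.3], [[0.26, 0.93, 0], -0.07, -0.3], [[0.26, 0.93, 0], -0.07, -0.3], [[0.26, 0.93, 0], -0.07, -0.3], [[0.26, 0.93, 0], -0.07, -0.3], [[0.26, 0.93, 0], -0.07, -0.3], [[0.26, 0.93, 0], -0.07, -0.3], [[0.26, 0.93, 0], -0.07, -0.3], [[0.26, 0.93, 0], -0.07, -0.3], [[0.24, 0.9, 0], -0.07, -0.3], [[0, 0, 0], 0, -0.3], [[0, 0, -0.3], 0, -0.3], [[0, 0, -0.5], 0, -0.3]]'

```text
t: 42.32
eef_pos: [552.2, 74.6, 296.8]
tcp_rot: [3.142, -0.002, -0.085]
ft_force: [0.0, -0.3, -2.9]
opening: 0.619
grip_force: 29.8
```

```bash
python3 - <<'E'
from h import *
w=cuplook("w9"); print(env.state()["opening"],env.state()["grip_force"])
for c in ((645,67),(639,-22)):
    pass
E
```

```text
42.3667 [551.5  74.1 293.4]
0.78 [321.4, 72.9] 268 370 16 124 [649.2  64.7  55. ]
0.7 [316.4, 239.2] 258 380 183 316 [524.1  75.5  55. ]
0.6224890645382158 29.794330425647786
```

View pics/w9.png

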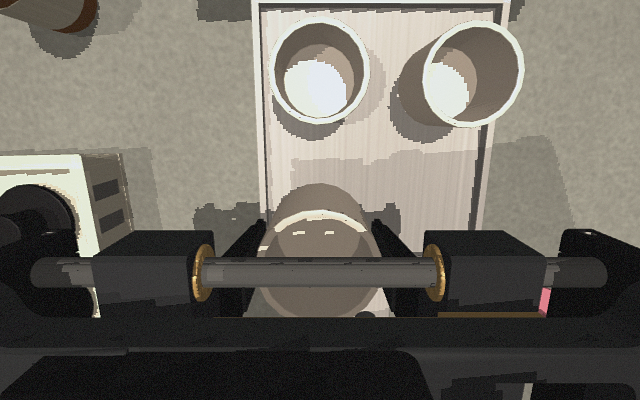

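Both far cups stand upright in the tray at (320,75) and (472,75), and the third is held in line. I'll lower it.

Request:
move_arm --commands '[[[0, 0, -0.6], 0, -0.3], [[0, 0, -0.6], 0, -0.3], [[0, 0, -0.5], 0, -0.3], [[0, 0, -0.25], 0, -0.3], [[0, 0, 0], 0, -0.3], [[0, 0, 0], 0, 0.4], [[0, 0, 0], 0, 0.4], [[0, 0, 0], 0, 0.4], [[0, 0, 0], 0, 0.4], [[0, 0, 0.4], 0, 0.4], [[0, 0, 0.8], 0, 0.4], [[0, 0, 0.8], 0, 0.4], [[0, 0, 0.8], 0, 0.4]]'

```text
t: 43.5
eef_pos: [552.1, 74.8, 323.0]
tcp_rot: [3.141, -0.0, -0.086]
ft_force: [0.3, -0.5, 1.0]
opening: 0.699
grip_force: 0.0
```

Request:
move_arm --commands '[[[0.06, -0.93, 0], 0.08, 0.9], [[0.06, -0.93, 0], 0.08, 0.9], [[0.06, -0.93, 0], 0.08, 0.9], [[0.06, -0.93, 0], 0.08, 0.9], [[0.06, -0.93, 0], 0.08, 0.9], [[0.06, -0.93, 0], 0.08, 0.9], [[0.06, -0.93, 0], 0.08, 0.9], [[0.06, -0.93, 0], 0.08, 0.9], [[0.06, -0.93, 0], 0.08, 0.9], [[0.06, -0.93, 0], 0.08, 0.9], [[0.06, -0.93, 0], 0.08, 0.9], [[0.06, -0.93, 0], 0.08, 0.9], [[0.06, -0.93, 0], 0.08, 0.9], [[0.06, -0.93, 0], 0.04, 0.9], [[0, -0.9, 0], 0, 0.9], [[0, 0, 0], 0, 0.9], [[0, 0, 0], 0, 0.9]]'

```text
t: 44.92
eef_pos: [577.1, -343.9, 321.7]
tcp_rot: [3.141, -0.0, -0.001]
ft_force: [0.3, 0.1, -0.2]
opening: 0.95
grip_force: 0.0
```

```bash
python3 - <<'E'
from h import *
w=cuplook("w10"); print(ringfit(w,(577,-342)))
E
```

```text
44.9667 [ 577.2 -342.9  321.7]
0.55 [317.2, 203.7] 280 355 158 241 [ 580.5 -344.3   55. ]
[(np.float32(47.033985), (577, -344)), (np.float32(38.725273), (577, -346)), (np.float32(35.736935), (575, -344))]
```

Request:
move_arm --commands '[[[0, 0, -0.6], 0, 0.9], [[0, 0, -0.8], 0, 0.9], [[0, 0, -0.8], 0, 0.9], [[0, 0, -0.8], 0, 0.9], [[0, 0, -0.4], 0, 0.9], [[0, 0, -0.12], 0, 0.9], [[0, 0, 0], 0, -0.3], [[0, 0, 0], 0, -0.3], [[0, 0, 0], 0, -0.3], [[0, 0, 0], 0, -0.3], [[0, 0, 0], 0, -0.3], [[0, 0, 0], 0, -0.3], [[0, 0, 0], 0, -0.3], [[0, 0, 0.3], 0, -0.3], [[0, 0, 0.8], 0, -0.3], [[0, 0, 0.8], 0, -0.3], [[0, 0, 0.8], 0, -0.3], [[0, 0, 0.8], 0, -0.3]]'

```text
t: 46.52
eef_pos: [577.3, -342.8, 322.3]
tcp_rot: [-3.141, 0.001, 0.001]
ft_force: [0.5, -1.2, -2.9]
opening: 0.631
grip_force: 30.0
```

Request:
move_arm --commands '[[[-0.09, 0.92, 0], -0.09, -0.3], [[-0.09, 0.92, 0], -0.09, -0.3], [[-0.09, 0.92, 0], -0.09, -0.3], [[-0.09, 0.92, 0], -0.09, -0.3], [[-0.09, 0.92, 0], -0.09, -0.3], [[-0.09, 0.92, 0], -0.09, -0.3], [[-0.09, 0.92, 0], -0.09, -0.3], [[-0.09, 0.92, 0], -0.09, -0.3], [[-0.09, 0.92, 0], -0.09, -0.3], [[-0.09, 0.92, 0], -0.09, -0.3], [[-0.09, 0.92, 0], -0.09, -0.3], [[-0.09, 0.88, 0], -0.09, -0.3], [[0, 0, 0], 0, -0.3], [[0, 0, -0.3], 0, -0.3], [[0, 0, -0.5], 0, -0.3], [[0, 0, 0], 0, -0.3]]'

```text
t: 47.85
eef_pos: [544.7, -13.5, 294.8]
tcp_rot: [3.142, 0.003, -0.086]
ft_force: [-1.0, -0.1, -4.3]
opening: 0.631
grip_force: 30.0
```

Request:
move_arm --commands '[[[0, 0, -0.6], 0, -0.3], [[0, 0, -0.6], 0, -0.3], [[0, 0, -0.5], 0, -0.3], [[0, 0, -0.22], 0, -0.3], [[0, 0, 0], 0, -0.3], [[0, 0, 0], 0, 0.4], [[0, 0, 0], 0, 0.4], [[0, 0, 0], 0, 0.4], [[0, 0, 0], 0, 0.4], [[0, 0, 0.4], 0, 0.4], [[0, 0, 0.8], 0, 0.4], [[0, 0, 0.8], 0, 0.4], [[0, 0, 0.8], 0, 0.4]]'

```text
t: 48.93
eef_pos: [545.0, -12.8, 324.9]
tcp_rot: [3.141, -0.0, -0.086]
ft_force: [0.7, -0.4, -0.2]
opening: 0.699
grip_force: 0.0
```

Request:
move_arm --commands '[[[-0.6, 0.3, 0], 0, 0.6], [[-0.8, 0.4, 0], 0, 0.6], [[-0.8, 0.4, 0], 0, 0.6], [[-0.8, 0.4, 0], 0, 0.6], [[-0.8, 0.34, 0], 0, 0.6], [[0, 0, 0], 0, 0.6], [[0, 0, 0], 0, 0.6]]'

```text
t: 49.52
eef_pos: [430.7, 42.7, 324.3]
tcp_rot: [3.142, -0.002, -0.085]
ft_force: [0.8, -0.3, 0.3]
opening: 0.798
grip_force: 0.0
```

```bash
python3 - <<'E'
from h import *
w=cuplook("w11"); print(proj(w,[[431,42.5,97]]))
E
```

```text
49.5667 [431.5  42.3 324.2]
0.71 [388.0, 47.0] 339 435 0 91 [543.6 -17.7  55. ]
0.64 [17.3, 228.3] 0 49 218 246 [427.1 285.3  55. ]
0.6 [257.3, 43.7] 209 303 0 94 [550.7  76.4  55. ]
[[317.07254763 218.94175392]]
```

View pics/w11.png

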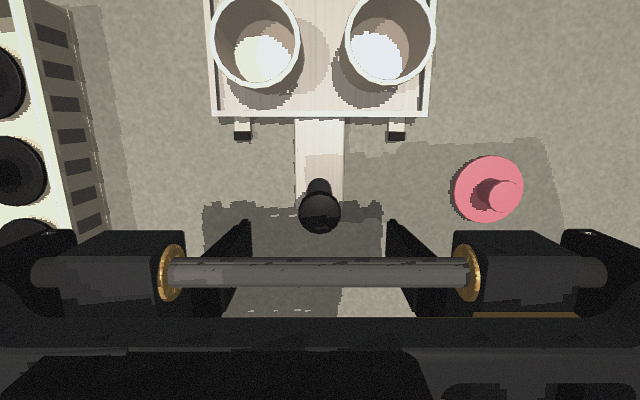

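The post head is at (320,214), about +3 mm in x from the prediction. The near cups stand in the tray and the lids are in the basket at left. I'll grip the post.

Request:
move_arm --commands '[[[0.1, -0.04, -0.5], 0, 0.2], [[0, 0, -0.8], 0, 0.2], [[0, 0, -0.8], 0, 0.2], [[0, 0, -0.4], 0, 0.2], [[0, 0, 0], 0, 0.2], [[0, 0, 0], 0, -1], [[0, 0, 0], 0, -1], [[0, 0, 0], 0, -1], [[0, 0, 0], 0, -1], [[0, 0, 0], 0, -1], [[0, 0, 0], 0, -1], [[0, 0, 0], 0, -1], [[0, 0, 0], 0, -1], [[0, 0, 0], 0, -1]]'

```text
t: 50.78
eef_pos: [434.3, 41.6, 249.1]
tcp_rot: [-3.141, -0.002, -0.086]
ft_force: [1.0, 9.2, 3.4]
opening: 0.305
grip_force: 30.0
```

Push gently.

Request:
move_arm --commands '[[[0.05, -0.004, 0], 0, -1], [[0.12, -0.01, 0], 0, -1], [[0.2, -0.017, 0], 0, -1], [[0.25, -0.022, 0], 0, -1], [[0.25, -0.022, 0], 0, -1], [[0.25, -0.022, 0], 0, -1], [[0.25, -0.022, 0], 0, -1], [[0.25, -0.022, 0], 0, -1], [[0.25, -0.022, 0], 0, -1], [[0.25, -0.022, 0], 0, -1], [[0.25, -0.022, 0], 0, -1], [[0.25, -0.022, 0], 0, -1], [[0.25, -0.022, 0], 0, -1], [[0.15, -0.013, 0], 0, -1], [[0.05, -0.004, 0], 0, -1]]'

```text
t: 52.03
eef_pos: [526.6, 33.7, 249.1]
tcp_rot: [-3.141, -0.001, -0.086]
ft_force: [-2.4, 7.5, 6.1]
opening: 0.308
grip_force: 30.0
```

Request:
move_arm --commands '[[[0.12, -0.01, 0], 0, -1], [[0.2, -0.017, 0], 0, -1], [[0.25, -0.022, 0], 0, -1], [[0.25, -0.022, 0], 0, -1], [[0.25, -0.022, 0], 0, -1], [[0.25, -0.022, 0], 0, -1], [[0.25, -0.022, 0], 0, -1], [[0.25, -0.022, 0], 0, -1], [[0.25, -0.022, 0], 0, -1], [[0.25, -0.022, 0], 0, -1], [[0.25, -0.022, 0], 0, -1], [[0.25, -0.022, 0], 0, -1], [[0.25, -0.022, 0], 0, -1], [[0.25, -0.022, 0], 0, -1], [[0.25, -0.022, 0], 0, -1], [[0.25, -0.022, 0], 0, -1], [[0.25, -0.022, 0], 0, -1], [[0.15, -0.013, 0], 0, -1], [[0.05, -0.004, 0], 0, -1]]'

```text
t: 53.62
eef_pos: [654.6, 22.5, 249.2]
tcp_rot: [-3.141, -0.0, -0.086]
ft_force: [-2.6, 4.8, 4.7]
opening: 0.308
grip_force: 30.0
```

Request:
move_arm --commands '[[[0.12, -0.01, 0], 0, -1], [[0.15, -0.013, 0], 0, -1], [[0.12, -0.01, 0], 0, -1], [[0.1, -0.008, 0], 0, -1], [[0.08, -0.006, 0], 0, -1], [[0.06, -0.005, 0], 0, -1], [[0, 0, 0], 0, -1]]'

```text
t: 54.2
eef_pos: [672.9, 20.9, 249.2]
tcp_rot: [-3.141, 0.001, -0.086]
ft_force: [-3.3, 4.2, 4.3]
opening: 0.309
grip_force: 30.0
```

Request:
move_arm --commands '[[[0.06, -0.005, 0], 0, -1], [[0.06, -0.005, 0], 0, -1], [[0.06, -0.005, 0], 0, -1], [[0, 0, 0], 0, -1]]'

```text
t: 54.53
eef_pos: [675.9, 20.7, 248.8]
tcp_rot: [-3.141, 0.011, -0.085]
ft_force: [-25.1, 5.2, 14.9]
opening: 0.307
grip_force: 30.0
```

Request:
move_arm --commands '[[[0.05, 0, 0], 0, -1], [[0, 0, 0], 0, -1], [[-0.03, 0, 0], 0, 0.1], [[0, 0, 0], 0, 0.1], [[0, 0, 0], 0, 0.1], [[0, 0, 0], 0, 0.1], [[0, 0, 0], 0, 0.1], [[0, 0, 0.3], 0, 0.1], [[0, 0, 0.8], 0, 0.1], [[0, 0, 0.8], 0, 0.1], [[0, 0, 0.8], 0, 0.1], [[-0.8, -0.4, 0.3], 0, 0.1], [[-0.8, -0.8, 0], 0, 0.1], [[-0.5, -0.9, 0], 0, 0.1], [[0, -0.9, 0], 0, 0.1], [[0, -0.9, 0], 0, 0.1], [[0, -0.9, 0], 0, 0.1], [[0, -0.9, 0], 0, 0.1], [[0, -0.9, 0], 0, 0.1]]'

```text
t: 56.12
eef_pos: [616.0, -179.6, 339.3]
tcp_rot: [3.141, -0.001, -0.086]
ft_force: [1.3, 0.8, -0.2]
opening: 0.553
grip_force: 0.0
```

```bash
python3 - <<'E'
from h import *
t=read_camera("top"); s=read_camera("scene"); 
a=np.hstack([cv2.resize(t["image"][0:280,130:350],None,fx=1.75,fy=1.75),cv2.resize(s["image"][150:320,320:560],(400,490))[:,:]])
cv2.imwrite("pics/end.png",a[:,:,::-1])
for r in search_frame("cup_a",t)+search_frame("lid_a",t): print(r["at"],round(r["confidence"],2),at_z(t,r["at"],60))
E
```

```text
[458.0, 192.2] 0.94 [ 508.9 -437.5   60. ]
```

View pics/end.png

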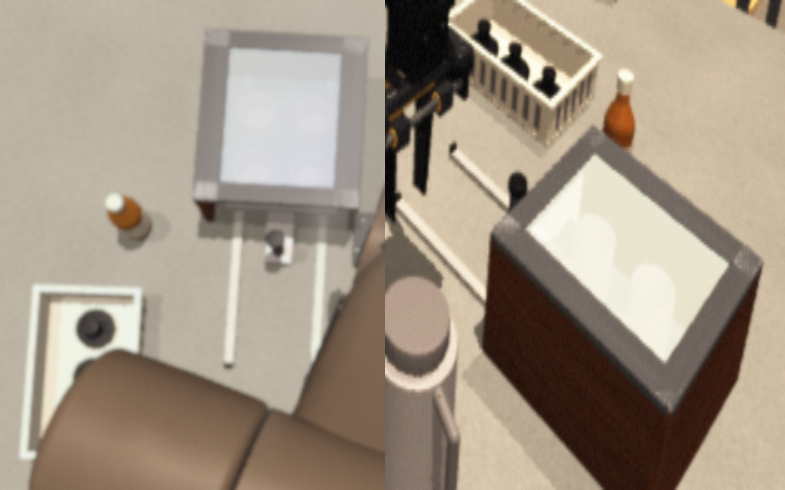

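The last picture shows the carriage home, four cups standing under the clear top and three lids in the basket.

```bash
python3 -c "
from cell import env
print(env.job_done())"
```

```text
the job is handed in; nothing more can be done
None
```

The job is handed in: all four cups stand upright on the tray, the loaded carriage is pushed fully home against its stop, and the three black lids are in the white basket. I didn't touch the jug, the sauce bottle or the chopstick holder.

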